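Torque the filter-cell nut with a click wrench

ROBOT

A 7-joint arm with a two-finger parallel gripper is mounted at the origin on a cart in front of the work surface, level with it; the furniture and walls round the work are solid. World frame = base frame: x ahead of the robot, y to its left, z up, the work surface at z = 0. Lengths are in mm, angles in rad, forces in N, time in s.
With the tool pointing down it reaches from about 400 to 900 mm from the base axis. Payload 5.5 kg.
Tool frame: the origin (TCP) lies on the centre line of the jaws, within the pads' length; the fingertips stand 25 mm ahead of it and the grasp point (between the pads) lies 6 mm ahead of it (bot.finger_overhang is the distance from the TCP to the fingertips, in mm); z points along the fingers, y is the line along which they close (so a half turn about z gives the same grasp; the last joint's range is limited). The gripper opens to 85 mm and grips with 20 to 120 N. Pads are 22 mm wide; open, the fingers measure 114 mm over their backs; the gripper's body (76 mm by 85 mm) begins 54 mm behind the grasp point. The pads swing forward as they close: fully open they stand 13 mm farther back than shut.
Start: joints at [-0.844, 0.501, -0.427, 1.55, 0.221, 1.138, -0.21], TCP at [290.742, 581.35, 256.31] pointing down, gripper open.
Joint ranges: [-2.88, 2.88], [-0.31, 2.03], [-1.54, 1.56], [0.2, 2.42], [-1.41, 4.55], [0.19, 2.02], [-2.57, 2.57]. Speed limits (rad/s): [2.57, 2.57, 3.14, 3.14, 3.14, 3.14, 3.14].

INTERFACE

Orientations are given as a rotation vector (axis times angle).
In Python, from workcell import bot, fingers, vision, workorder, get_t, get_joint_positions, get_qvel, get_joint_torque, get_ee_pos, get_orientation, get_contact_force, get_torque, get_finger_gap, get_grip_force gives the robot as it stands. Calls block until the motion is done:
- bot.movep(position, orientation): joint-space move of the TCP to a pose.
- bot.line_to(position, attitude=None, rate=150): straight line of the TCP; attitude=None keeps the orientation; rate is the mean speed in mm/s.
- bot.set_joints(angles): joint-space move.
- fingers.command_gripper(opening, grasp_force=None): finger opening in mm; grasp_force is the grip in N (None keeps the last); returns when the fingers have stopped.
- bot.hold(seconds).
- bot.ik(position, orientation): joint angles nearest the present ones, or None.
- vision.get_image(name): name is "scene" or "top" or "wrist"; returns the picture (420x560x3 uint8, red, green, blue); there is no depth.
- vision.camera_model(name): a dict with "camera_matrix" (3x3 intrinsics, pixels), "origin" and "attitude" of the camera in the world. Camera axes: x right, y down, z forward; pixel columns grow to the right and rows downward; lengths in mm; the calibration is good to about 2 mm. A picture is of the moment at which its call begins: read the wrist's pose just before it. camera_model takes no time and is no camera call; for the wrist camera it gives the pose at the moment of the call.
A pose or a line that the arm cannot do raises bot.PlanningError and nothing moves.
- workorder.finish_job(): hands the job in; it is judged then, once.
Readings, each from a call of its own:
- get_t(): time.
- get_joint_positions(): joint angles.
- get_qvel(): joint speeds.
- get_joint_torque(): joint torques, N m.
- get_ee_pos(): TCP position.
- get_orientation(): TCP orientation.
- get_contact_force(): force on the tool from outside, world axes, zero at the start.
- get_torque(): the same for the moment, N m.
- get_finger_gap(): finger opening in mm.
- get_grip_force(): force on a finger pad.
Only numpy, scipy, OpenCV 4.12 (cv2) and the standard library are available. Lean on these libraries where they do the work, as an engineer would, in place of code of your own. Each camera call takes 0.05 s, during which the arm holds its last target. There are 200 camera calls.

TASK

Lift the red-handled click wrench off its grey rest and set it down squarely on the blue four-armed nut of the steel filter cell, its four pins between the arms and its handle pointing back towards you. Turn the nut clockwise (seen from above) until it comes tight and the wrench clicks, that is, its head clearly gives way against the handle, and stop there without forcing it on past the click. Then lay the wrench back level in both notches of its rest as it was, let go, and leave the two vials and the timer where they stand.

Things in the scene. Friction and masses are not known exactly. Their poses are not given: they have to be found in the camera images.
- wrench_grip (a point): Middle of the red grip of the loose wrench, half-way up: hold it here. Wrench about 0.23 kg, lying level, pins down; its x axis runs along the handle towards the head, z up. Grip 112 mm long, 24 wide, 22 high, reaching 53 mm towards the head and 59 mm away from it; then a steel neck 14 mm wide.
- wrench_drive (a point): On the wrench's turning axis, at the underside of its round head (52 mm across); 140 mm along +x and 9 mm below wrench_grip, same axes. Four 8 mm pins stick 12 mm down from it, on a 38 mm circle, at 45, 135, 225, 315 degrees from x. They fit between the nut's arms when wrench yaw = nut yaw + a multiple of 90 degrees, within about 0.25 rad and 4 mm. Fully down, this point lies on nut_top.
- click_head (a joint): Breakaway joint of the wrench, the angle (rad) the handle has turned clockwise ahead of its head. Held at 0 by a preloaded spring up to 0.8 N m (6 N at mid-grip); then it gives, torque rising 3 N m per rad (21 N per rad at mid-grip), to a hard stop at 0.35. Springs back when let go. 0.06 to 0.28 is the click, stop near 0.16. Torque below 0.4 N m means the nut is still running.
- nut_top (a point): Centre of the nut's flat top, 166 mm above the worktop, on its vertical turning axis. The nut is a blue cross: two bars 56 mm long, 10 wide, 16 high, along this point's x and y axes, above a black disc 54 mm across. It runs clockwise (from above) with 0.12 N m drag for 0.25 to 0.55 rad, unseen and different each time, then stops dead. Pins set mid-way between arms first turn 0.3 rad freely.
- cell: Fixed steel filter cell that carries the nut: flange 90 mm across, body 68 to 80 mm across, 142 mm high; origin at the centre of its underside. Of the four ways to set the wrench on, take the one with wrench yaw between 0.1 and 1.1 rad (handle pointing back to the robot and to its right); tightening swings the handle to the robot's left by 0.6 to 1.1 rad.
- rest: Grey fixed rest: foot 170 x 60 mm, two notched uprights 8 mm thick under the neck and the end of the grip, at +80 and -50 mm along its x axis (which runs along the wrench). The notches are 8 mm wider than the neck and the grip; their cheeks reach 126 mm high. Origin on the worktop under wrench_grip, which starts 120 mm above the worktop. Lift the wrench 40 mm to clear it.
- vial_a: Small amber vial with black cap, 25 mm across, 50 mm high, loose; origin at the centre of its underside. Leave alone.
- vial_b: A second such vial. Leave alone.
- timer: White bench timer, 58 x 62 x 21 mm, loose; origin at the centre of its underside. Leave alone.
- rest_place (a point): Where wrench_drive lies when the wrench is back in its rest: 111 mm above the worktop, 140 mm along the rest's +x axis; same axes as the rest (the wrench's x axis along its x axis).

How it is judged (in metres and radians):
On the way, in this order (a step that is already met when the one before it is completed fails the run):
1. the wrench sits fully down on the nut, pins between the arms, not yet clicked (horizontal distance between wrench_drive and nut_top below 0.008 m and z of wrench_drive in the frame of nut_top below 0.005 m and angle between wrench_drive's own z axis and vertical below 0.1 rad and value of joint click_head below 0.05 rad), for 0.2 s.
2. with the wrench down on the nut, its breakaway joint has given by more than 0.06 rad (horizontal distance between wrench_drive and nut_top below 0.008 m and z of wrench_drive in the frame of nut_top below 0.006 m and value of joint click_head above 0.06 rad), for 0.1 s.
At the end, for the whole second after the job is handed in: After the click, the wrench lies released and still in both notches of its rest, as at the start: wrench_drive within 20 mm sideways and 6 mm in height of rest_place, along the rest within 0.12 rad and level within 0.1 rad (horizontal distance between wrench_drive and rest_place below 0.02 m and z of wrench_drive in the frame of rest_place between -0.006 and 0.006 m and angle between the x axis of wrench_drive and the x axis of rest_place, either way round below 0.12 rad and angle between wrench_drive's own z axis and vertical below 0.1 rad and linear speed of wrench below 0.02 m/s); the robot touches nothing.
It fails at once if the wrench is forced on past its click (breakaway joint beyond 0.28 rad) (value of joint click_head above 0.28 rad).
It fails at once if a vial or the timer is moved by more than 20 mm (distance of any of vial_a, vial_b, timer from where it was at the start of the episode above 0.02 m).
It also fails if it takes over 67 s, if anything falls off the work surface, if the arm or the gripper's body presses on something with over 40 N, if the wrist force passes 120 N, or if a joint passes its speed limit or range.

## Working session

There is one attempt and no reset: what is moved stays moved. The work goes in short steps, each a Python script; the robot and the scene stay as the last script left them, time stands still between calls to the robot, and variables do not carry over. Pictures are saved under pics/ and viewed, at most 10 in all, crops included, and the job is handed in when it is done.

```bash
mkdir -p pics; cat > a.py <<'E'
from workcell import *
import cv2,numpy as np
for n in("scene","top"):
    im=vision.get_image(n); cv2.imwrite(f"pics/{n}0.png",im[:,:,::-1]); m=vision.camera_model(n); print(n,{k:np.round(v,3).tolist() for k,v in m.items()})
print(get_t(),get_ee_pos(),get_orientation(),get_joint_positions(),bot.finger_overhang,get_contact_force())
E
python3 a.py
```

```text
scene {'camera_matrix': [[491.551, 0.0, 281.903], [0.0, 491.551, 208.668], [0.0, 0.0, 1.0]], 'origin': [-145.151, 694.008, 698.457], 'attitude': [-0.937, 2.341, -1.172]}
top {'camera_matrix': [[481.955, 0.0, 283.601], [0.0, 481.955, 205.603], [0.0, 0.0, 1.0]], 'origin': [235.293, 122.812, 1265.468], 'attitude': [-2.156, 2.101, -0.195]}
0.1 [290.55228762 580.78191423 255.35823244] [-7.21859260e-01 -3.05703335e+00  2.71129183e-03] [-0.8437885   0.50175734 -0.4267959   1.55134963  0.22076962  1.1383255
 -0.21028474] 25.0 [ 0.64336661 -0.09855083  0.02943081]
```

View pics/top0.png

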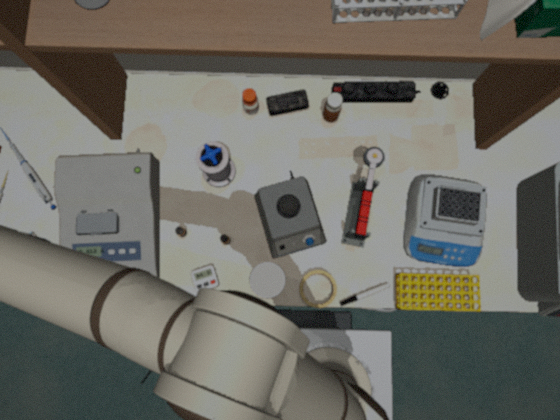

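View pics/scene0.png

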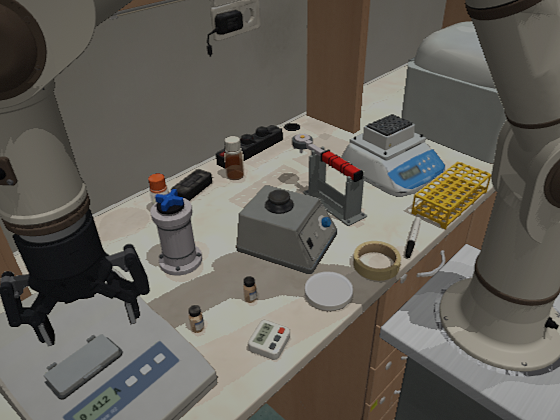

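The top view shows the red grip near (364,212), the head at (373,157), the nut at (212,155), the vials at (181,230) and (225,239), and the timer at (205,277). A stirrer stands between the rest and the cell.

```bash
cat > h.py <<'E'
from workcell import *
import cv2,numpy as np
from scipy.spatial.transform import Rotation as R
def ray(m,uv,z):
    d=np.c_[np.atleast_2d(uv),np.ones(len(np.atleast_2d(uv)))]@np.linalg.inv(m["camera_matrix"]).T
    d=d@R.from_rotvec(m["attitude"]).as_matrix().T; o=np.array(m["origin"])
    return (o+d*((z-o[2])/d[:,2:]))[:,:2]
def mask(im,c,box=None):
    h=cv2.cvtColor(im,cv2.COLOR_RGB2HSV); H,S,V=[h[...,i].astype(int) for i in range(3)]
    k=((H<8)|(H>172))&(S>170)&(V>60) if c=="red" else (H>100)&(H<125)&(S>150)&(V>50)
    if box is not None:
        b=np.zeros_like(k); b[box[1]:box[3],box[0]:box[2]]=1; k&=b
    n,l,s,_=cv2.connectedComponentsWithStats(k.astype(np.uint8))
    i=1+np.argmax(s[1:,4]); v,u=np.nonzero(l==i); return np.c_[u,v].astype(float)
def grip(m,im,box=None,z=131):
    p=ray(m,mask(im,"red",box),z).astype(np.float32)
    c,s,a=cv2.minAreaRect(p); a=np.deg2rad(a+(0 if s[0]>s[1] else 90))
    a=(a+np.pi/2)%np.pi-np.pi/2
    return np.array(c),a,s
def nut(m,im,box=None,z=166):
    p=ray(m,mask(im,"blue",box),z).astype(np.float32)
    c=cv2.minEnclosingCircle(p); d=p-np.array(c[0]); r=np.hypot(*d.T); d=d[r>12]
    a=np.angle(np.sum(np.exp(4j*np.arctan2(d[:,1],d[:,0]))))/4
    return np.array(c[0]),c[1],a
def down(yaw): # tool z down, tool x along yaw
    return (R.from_euler("z",yaw)*R.from_euler("x",np.pi)).as_rotvec()
E
python3 - <<'E'
from h import *
m=vision.camera_model("top"); im=cv2.imread("pics/top0.png")[:,:,::-1].copy()
g=grip(m,im,(340,170,390,250));print(g)
n=nut(m,im,(190,130,240,185));print(n)
print("vials,timer",ray(m,[[181,230],[225,239],[205,277]],30))
print("stirrer",ray(m,[[258,185],[308,177],[326,240],[275,258]],90), "shelf edge?",ray(m,[[280,50],[280,75]],0))
print(get_joint_positions())
for yaw in(g[1],g[1]+np.pi):
    for z in (280,114): print(yaw,z,bot.ik([*g[0],z],down(yaw)))
for w in (0.1,.4,.7,1.1,-.3,-.6,-1):
  for k in (0,np.pi):
    p=n[0]-140*np.array([np.cos(w),np.sin(w)]); print(w,k,bot.ik([*p,175+6],down(w+k)))
E
```

```text
(array([431.02740479, -68.69973755]), np.float64(-0.15994745769934138), (23.251873016357422, 108.23336029052734))
(array([553.40484619, 297.60461426]), 26.928508758544922, np.float64(0.55612583535557))
vials,timer [[389.06940257 384.60910678]
 [368.71535068 270.16531047]
 [270.80713027 316.28247475]]
stirrer [[499.61384361 187.01420249]
 [523.44977244  62.47073149]
 [366.14586781  15.85026482]
 [319.04928122 139.42175694]] shelf edge? [[913.30706211 143.18183107]
 [837.56815063 141.17492571]]
[-0.8437885   0.50175734 -0.4267959   1.55134963  0.22076962  1.1383255
 -0.21028474]
-0.15994745769934138 280 [-0.19161379  0.05217344  0.29945394  2.04998008 -0.0178205   1.04182622
 -1.6142935 ]
-0.15994745769934138 114 [-0.24494411  0.33331242  0.39261687  2.20319177 -0.21131169  0.63953797
 -1.43223166]
2.9816451958904517 280 [ 0.05168203  0.05640175  0.04654082  2.0427748  -0.00303668  1.04247906
  1.51052855]
2.9816451958904517 114 [ 0.18314251  0.31738939 -0.09857284  2.18941837  0.05167047  0.63686328
  1.45875808]
0.1 0 [-0.76613861  0.30289665  0.13137415  2.00270695 -0.0525392   0.83
[... 640 characters left out ...]
53589793 [ 0.10488553  0.39271353 -0.60041006  1.94133267  0.2818072   0.89067963
  2.03153044]
-0.3 0 [-0.90247189  0.36706188  0.2109674   1.91637275 -0.09864759  0.86801037
 -2.51209899]
-0.3 3.141592653589793 [-0.39008556  0.39401656 -0.41516194  1.89859485  0.2007035   0.88940701
  0.36673017]
-0.6 0 [-1.63149942  0.89799223  1.35407916  1.84417025 -0.94272029  1.234314
 -2.14438734]
-0.6 3.141592653589793 [-0.48201418  0.44784669 -0.34988966  1.80696527  0.18777971  0.9192686
  0.05628972]
-1 0 [-0.13653155  0.69357942 -0.90405927  1.65050526  0.59955157  1.09805539
  2.5003171 ]
-1 3.141592653589793 [-0.56833416  0.52757501 -0.25768209  1.66602872  0.1563595   0.96821489
 -0.31054061]
```

```bash
cat > b.py <<'E'
from h import *
def look(name):
    m=vision.camera_model("wrist"); im=vision.get_image("wrist"); cv2.imwrite(f"pics/{name}.png",im[:,:,::-1]); return m,im
bot.movep([500,297,330],down(0.556+np.pi)); m,im=look("wn"); print(np.round(m["origin"]),get_ee_pos()); 
try: print(nut(m,im))
except Exception as e: print(e)
bot.movep([431,-69,290],down(-.16+np.pi)); m,im2=look("wg"); print(np.round(m["origin"]),get_ee_pos(),get_t()); 
try: print(grip(m,im2))
except Exception as e: print(e)
cv2.imwrite("pics/w.png",cv2.resize(np.hstack([im,im2])[:,:,::-1],(800,300),interpolation=cv2.INTER_AREA))
E
python3 b.py
```

```text
[435. 257. 448.] [499.21252357 298.18638147 329.81992867]
(array([555.07952881, 297.63781738]), 28.972808837890625, np.float64(0.5322122114083574))
[356. -56. 408.] [431.86883422 -67.5300105  290.23804762] 3.025
(array([394.69296265, -64.52845764]), np.float64(-0.15795341583314482), (22.519824981689453, 29.799232482910156))
```

View pics/w.png

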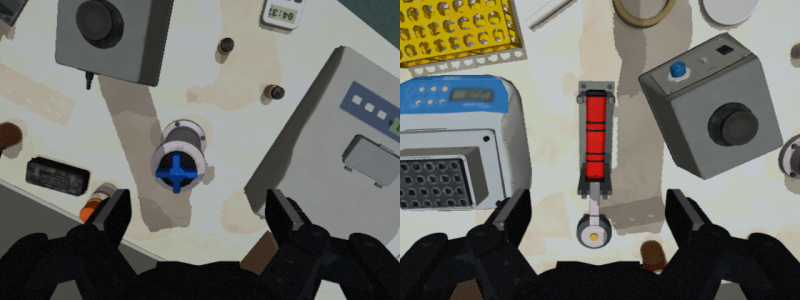

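The left half shows the blue cross at about (176,172), clear of the fingers. The right half shows the red grip from (597,95) to (594,180), split by black bands, with the head at (594,237). I'll merge the bands, then grasp.

```bash
sed -i 's/^    n,l,s,_=/    k=cv2.morphologyEx(k.astype(np.uint8),cv2.MORPH_CLOSE,np.ones((9,9)))\n&/' h.py
python3 - <<'E'
from h import *
m=vision.camera_model("wrist"); im=cv2.imread("pics/wg.png")[:,:,::-1].copy()
c,a,s=grip(m,im); print(c,a,s)
ct,at,_=grip(vision.camera_model("top"),cv2.imread("pics/top0.png")[:,:,::-1].copy(),(340,170,390,250)); print(ct,at)
h=cv2.HoughCircles(cv2.cvtColor(im,cv2.COLOR_RGB2GRAY),cv2.HOUGH_GRADIENT,1,50,param1=100,param2=25,minRadius=15,maxRadius=40)
h=[x for x in h[0] if 220<x[0]<330 and x[1]>280] if h is not None else []
print(h, [ray(m,[x[:2]],130) for x in h], c+3*np.array([np.cos(a),np.sin(a)]))
E
```

```text
[431.59179688 -71.15467834] -0.17265939137256225 (23.374130249023438, 105.0621566772461)
[431.02740479 -68.69973755] -0.15994745769934138
[array([271.5, 322.5,  25.2], dtype=float32)] [array([[564.26516147, -94.40860432]])] [434.54719096 -71.67008675]
```

```bash
cat > c.py <<'E'
from h import *
g=np.array([435.5,-71.3]); a=-.17; o=down(a+np.pi)
fingers.command_gripper(50,80)
bot.movep([*g,200],o); bot.line_to([*g,126],rate=100); print(get_ee_pos(),get_contact_force())
fingers.command_gripper(10,80); print(get_finger_gap(),get_grip_force(),get_contact_force(),get_ee_pos())
bot.line_to([*g,186],rate=80); bot.hold(.3); print(get_finger_gap(),get_contact_force(),get_torque(),get_ee_pos(),get_t())
m=vision.camera_model("wrist"); im=vision.get_image("wrist"); cv2.imwrite("pics/lift.png",im[:,:,::-1])
np.save("lift_m.npy",m,allow_pickle=True)
t=vision.get_image("top"); s=vision.get_image("scene"); cv2.imwrite("pics/top1.png",t[:,:,::-1]); cv2.imwrite("pics/scene1.png",s[:,:,::-1])
cv2.imwrite("pics/l.png",np.hstack([cv2.resize(im,(400,300)),cv2.resize(s[100:280,220:460],(400,300))])[:,:,::-1])
E
python3 c.py
```

```text
[436.16023212 -71.37005484 126.66233987] [ 1.66231158  0.36810193 -0.75277205]
22.902564031127465 78.36307168006897 [-0.71436365  0.40119254  5.37698337] [436.1149837  -71.5027699  126.88081161]
22.978321524465752 [-0.30337043 -0.85592457 -2.98463931] [-0.0048531   0.15296271 -0.00991112] [435.25436545 -71.25204992 185.61615513] 6.3583
```

View pics/l.png

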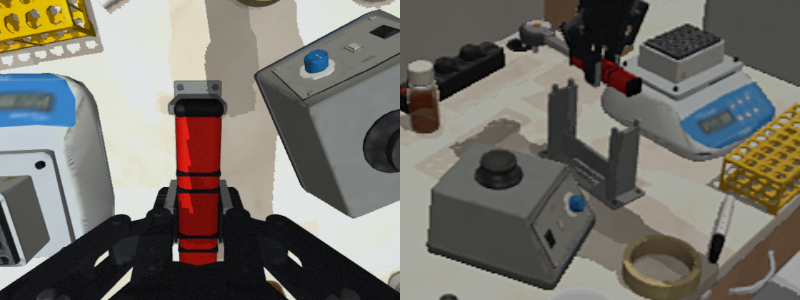

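The grasp is good and the wrench hangs level. The wrist view shows a black cap beyond the red at (200,105), so the red centre is about 2 mm behind my grip point. I'll use 138 mm from TCP to drive axis, go above the nut and look.

```bash
cat > d.py <<'E'
from h import *
n=np.array([555.5,298.]); w=.54
p=lambda w,L=138: n-L*np.array([np.cos(w),np.sin(w)])
bot.line_to([435.5,-71.3,232],rate=120)
bot.line_to([*p(w),232],down(w+np.pi),rate=130)
bot.line_to([*p(w),206],rate=60); bot.hold(.3)
print(get_ee_pos(),get_orientation(),down(w+np.pi),get_finger_gap(),get_contact_force(),get_torque(),get_t())
t=vision.get_image("top"); s=vision.get_image("scene"); cv2.imwrite("pics/top2.png",t[:,:,::-1]); cv2.imwrite("pics/scene2.png",s[:,:,::-1])
cv2.imwrite("pics/n.png",np.hstack([cv2.resize(t[110:230,150:310],(400,300)),cv2.resize(s[150:285,110:290],(400,300))])[:,:,::-1])
E
python3 d.py
```

```text
[437.32619895 227.15291299 206.29301627] [-8.37807349e-01  3.02716406e+00  9.54674708e-06] [ 8.37961522e-01 -3.02777557e+00 -1.85397783e-16] 22.600208840594476 [ 0.22805215  0.11416232 -3.42909888] [-0.03866566  0.12463158  0.00034017] 10.3667
```

View pics/n.png

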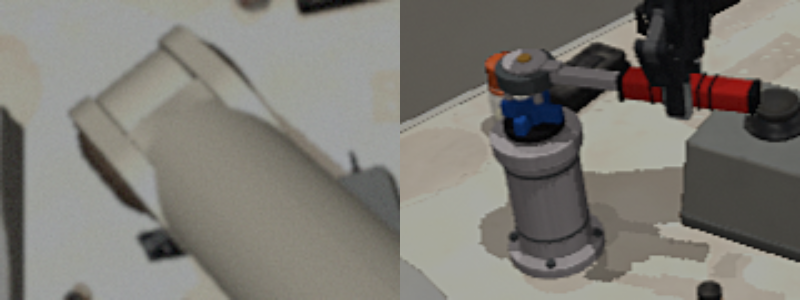

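The top view is blocked by the arm. The scene crop shows the head at (528,70) directly over the blue nut at (532,112), and the wrench is level. I'll lower it with force checks.

```bash
cat > e.py <<'E'
from h import *
x,y,_=get_ee_pos()
n=np.array([555.5,298.]); w=.54; x,y=n-138*np.array([np.cos(w),np.sin(w)])
f0=get_contact_force()
for z in (198,194,190,187,185,184,183,182,181,180.5):
    bot.line_to([x,y,z],rate=25); f=get_contact_force()-f0
    print(z,np.round(get_ee_pos(),2),np.round(f,2),np.round(get_torque(),3))
    if f[2]>6: break
bot.hold(.3); print(np.round(get_contact_force()-f0,2),get_t())
s=vision.get_image("scene"); cv2.imwrite("pics/scene3.png",s[:,:,::-1]); cv2.imwrite("pics/n3.png",cv2.resize(s[150:285,110:290],(560,420))[:,:,::-1])
E
python3 e.py
```

```text
198 [436.97 227.02 197.75] [ 0.6  -0.75  0.44] [-0.038  0.153 -0.042]
194 [436.97 226.95 193.77] [-0.22 -1.01 -0.1 ] [-0.116  0.173 -0.022]
190 [436.98 226.98 189.79] [ 1.82 -0.47 -0.07] [-0.057  0.153  0.026]
187 [437.01 226.95 186.81] [ 0.68 -0.84  0.02] [-0.076  0.182  0.002]
185 [437.04 226.96 184.85] [ 0.08 -0.39  0.48] [-0.062  0.103  0.027]
184 [437.12 227.05 183.95] [ 0.51  0.07 -0.33] [-0.068  0.096  0.028]
183 [437.07 227.02 182.91] [ 0.79 -0.31  0.57] [-0.041  0.185  0.017]
182 [437.26 227.15 182.08] [ 1.24 -0.87  1.09] [-0.086  0.042 -0.008]
181 [437.28 227.14 181.25] [-1.6  -1.71  4.34] [-0.041  0.007  0.   ]
180.5 [437.24 227.13 180.74] [-1.55 -1.91  6.35] [ 0.014 -0.048  0.016]
[-1.5  -1.8   6.38] 13.6167
```

View pics/n3.png

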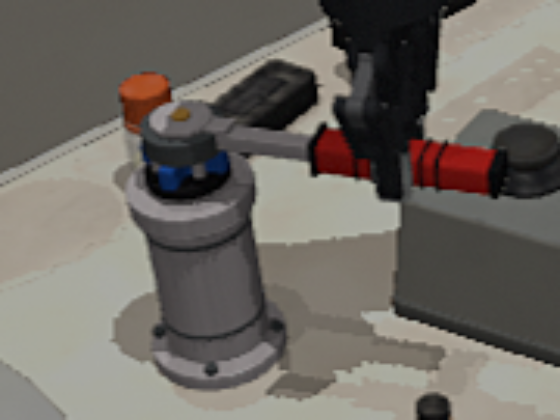

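The head sits on the nut with the pins between the arms, and contact came at the expected height. Now I'll turn it in small arcs and watch the torque.

```bash
cat > f.py <<'E'
from h import *
n=np.array([555.5,298.]); w=.54; L=138; z=181.2; T0=None; knee=None; hist=[]
def read():
    F=[];M=[]
    for _ in range(4): F.append(get_contact_force());M.append(get_torque());bot.hold(.02)
    f=np.mean(F,0);m=np.mean(M,0);r=(get_ee_pos()[:2]-n)
    return (r[0]*f[1]-r[1]*f[0])/1000+m[2], m[2], np.arctan2(-r[1],-r[0]), f, np.hypot(*r)
step=.04
while w>-.7:
    w-=step; bot.line_to([*(n-L*np.array([np.cos(w),np.sin(w)])),z],down(w+np.pi),rate=40)
    T,mz,a,f,r=read(); hist.append(T)
    if len(hist)==4: T0=np.mean(hist)
    Tc=T-(T0 or 0)
    print(f"w {w:.3f} a {a:.3f} T {T:.3f} Tc {Tc:.3f} mz {mz:.2f} r {r:.1f} f {np.round(f,1)} g {get_finger_gap():.1f}")
    if len(hist)>4:
        if Tc>.3: step=.015
        if Tc>.75 and knee is None: knee=a+max(0,Tc-.8)/3
        if knee is not None:
            ca=knee-a; ct=(Tc-.8)/3; print("click est",ca,ct)
            if (ca+ct)/2>.13 or max(ca,ct)>.18: break
        if Tc>1.4: break
bot.hold(.3); print(read()[0],w,get_t())
np.save("w.npy",w)
s=vision.get_image("scene"); cv2.imwrite("pics/scene4.png",s[:,:,::-1]); cv2.imwrite("pics/n4.png",cv2.resize(s[150:285,110:290],(560,420))[:,:,::-1])
E
python3 f.py
```

```text
w 0.500 a 0.500 T -0.036 Tc -0.036 mz -0.05 r 137.6 f [ 0.2 -0.   1.1] g 22.8
w 0.460 a 0.461 T 0.002 Tc 0.002 mz -0.03 r 137.8 f [ 0.5 -0.1  0.8] g 22.3
w 0.420 a 0.421 T -0.006 Tc -0.006 mz -0.02 r 138.0 f [0.4 0.1 1.7] g 23.0
w 0.380 a 0.381 T -0.074 Tc -0.045 mz -0.04 r 138.0 f [-0.3  0.2  1.8] g 23.0
w 0.340 a 0.340 T -0.010 Tc 0.019 mz 0.01 r 138.0 f [-0.   0.2  1.2] g 23.0
w 0.300 a 0.299 T -0.068 Tc -0.039 mz 0.11 r 137.7 f [0.7 1.6 1.1] g 22.8
w 0.260 a 0.259 T 0.040 Tc 0.069 mz 0.30 r 137.6 f [ 2.   2.5 -0.1] g 22.8
w 0.220 a 0.219 T 0.095 Tc 0.123 mz 0.42 r 137.7 f [ 2.6  3.  -0.1] g 22.7
w 0.180 a 0.179 T -0.015 Tc 0.013 mz 0.47 r 137.7 f [ 2.9  4.1 -0. ] g 22.7
w 0.140 a 0.139 T -0.005 Tc 0.024 mz 0.50 r 137.8 f [2.8 4.1 0.5] g 22.7
w 0.100 a 0.099 T -0.003 Tc 0.026 mz 0.52 r 137.9 f [3.4 4.2 0.3] g 23.1
w 0.060 a 0.060 T 0.050 Tc 0.079 mz 0.55 r 138.0 f [2.9 3.8 0.4] g 22.9
w 0.020 a 0.020 T -0.002 Tc 0.027 mz 0.53 r 138.1 f [2.2 3.9 1.4] g 22.5
w -0.020 a -0.019 T 0.025 Tc 0.054 mz 0.54 r 138.2 f [1.2 3.7 1.4] g 22.5
w -0.060 a -0.059 T -0.018 Tc 0.011 mz 0.51 r 138.2 
[... 648 characters left out ...]

click est 0.059718222871860904 0.04523742808947325
w -0.280 a -0.281 T 0.982 Tc 1.011 mz 1.64 r 137.8 f [2.  4.4 0.1] g 22.8
click est 0.07503008326441091 0.07038143482239996
w -0.295 a -0.297 T 1.047 Tc 1.076 mz 1.66 r 137.8 f [2.3 4.  0.3] g 22.5
click est 0.090229504442363 0.09191432165971825
w -0.310 a -0.312 T 1.049 Tc 1.077 mz 1.70 r 137.8 f [3.  4.  0.4] g 22.6
click est 0.10528827876603136 0.09246228534199867
w -0.325 a -0.326 T 1.094 Tc 1.123 mz 1.73 r 137.8 f [3.  3.9 0.4] g 22.7
click est 0.12009166492070922 0.10754375420196978
w -0.340 a -0.341 T 1.154 Tc 1.183 mz 1.77 r 137.9 f [2.7 3.8 0.5] g 22.7
click est 0.13471250703799836 0.12760621859289212
1.112259019757707 -0.34 23.375
```

View pics/n4.png

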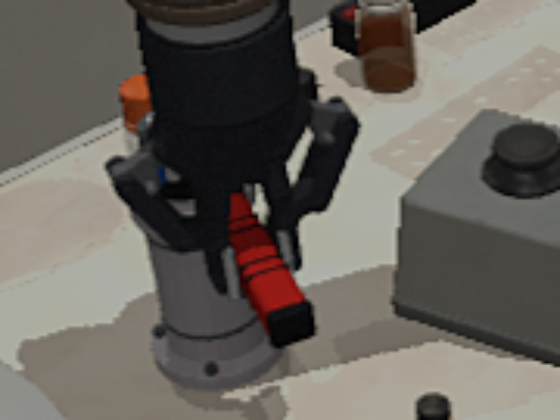

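The torque reached 0.8 N m and then rose at about 3 N m/rad over another 0.12–0.13 rad, so the wrench has clicked. The picture shows the handle swung left, gripped at (255,240). Next I'll back off, lift, and check for slip in the grip against the earlier lift image.

```bash
cat > g.py <<'E'
from h import *
n=np.array([555.5,298.]); w0=-.34; L=138; z=181.8
for w in np.arange(w0+.05,w0+.32,.05):
    bot.line_to([*(n-L*np.array([np.cos(w),np.sin(w)])),z],down(w+np.pi),rate=40)
bot.hold(.2); print(w,get_contact_force(),get_torque())
x,y=n-L*np.array([np.cos(w),np.sin(w)])
for zz in (188,196,232):
    bot.line_to([x,y,zz],rate=60); print(zz,get_ee_pos(),get_contact_force(),get_torque())
bot.hold(.3)
im=vision.get_image("wrist"); cv2.imwrite("pics/lift2.png",im[:,:,::-1])
for f in("lift","lift2"):
    print(f,cv2.minAreaRect(mask(cv2.imread(f"pics/{f}.png")[:,:,::-1].copy(),"red").astype(np.float32)))
print(get_t())
s=vision.get_image("scene"); cv2.imwrite("pics/scene5.png",s[:,:,::-1]); 
cv2.imwrite("pics/g.png",np.hstack([cv2.resize(im,(400,300)),cv2.resize(s[100:310,60:340],(400,300))])[:,:,::-1])
E
python3 g.py
```

```text
-0.04000000000000009 [-1.17739261  0.87048485  0.6228998 ] [ 0.16261944 -0.02466114  0.15803318]
188 [417.56221081 303.17631162 188.04067825] [-0.66022524  0.4628525  -1.39016788] [0.20910152 0.08979482 0.12165678]
196 [417.73176622 303.16499751 196.33143037] [-0.14527138 -1.05677701 -2.59585171] [-0.08061727  0.11333066  0.00251652]
232 [417.52308613 303.36207714 231.97777686] [ 0.09563072 -0.69956634 -3.07472025] [-0.00282414  0.08987887  0.01035059]
lift ((277.5, 267.0), (208.0, 63.0), 90.0)
lift2 ((277.5, 267.0), (208.0, 63.0), 90.0)
27.2083
```

View pics/g.png

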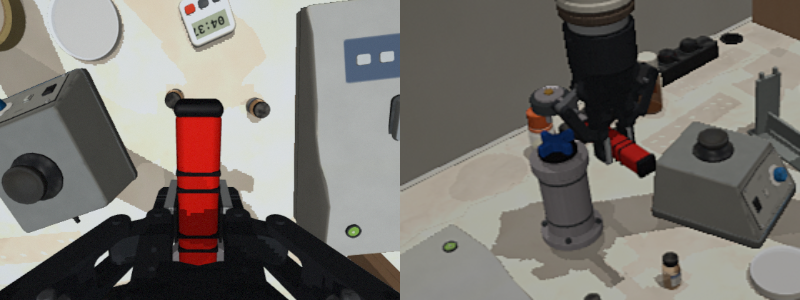

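The grip has not slipped: both red outlines are identical, and the wrench is clear of the nut with the vials and timer in place. I'll return to the pose where I picked it up.

```bash
cat > k.py <<'E'
from h import *
g=[435.7,-71.3]; o=down(-.17+np.pi)
bot.line_to([*g,232],o,rate=130); bot.line_to([*g,170],rate=80); bot.hold(.2); f0=get_contact_force()
for z in (150,140,134,131,129,128,127,126.3):
    bot.line_to([*g,z],rate=30); f=get_contact_force()-f0; print(z,np.round(get_ee_pos(),1),np.round(f,1),np.round(get_torque(),2))
    if f[2]>6: break
    if f[2]>2 and z<129: break
fingers.command_gripper(50); bot.hold(.2); bot.line_to([*g,200],rate=80); bot.line_to([*g,290],rate=120); bot.hold(.5)
m=vision.camera_model("wrist"); im=vision.get_image("wrist"); cv2.imwrite("pics/wend.png",im[:,:,::-1])
print(grip(m,im,z=120),get_contact_force(),get_t())
s=vision.get_image("scene"); cv2.imwrite("pics/scene6.png",s[:,:,::-1])
cv2.imwrite("pics/end.png",np.hstack([cv2.resize(im,(400,300)),cv2.resize(s[100:280,220:460],(400,300))])[:,:,::-1])
E
python3 k.py
```

```text
150 [435.8 -71.3 150. ] [ 0.1  0.7 -0.2] [ 0.04  0.2  -0.05]
140 [435.5 -71.2 139.8] [ 0.5  2.  -0.7] [0.04 0.1  0.01]
134 [435.5 -71.3 133.8] [1.3 0.2 0.2] [ 0.03  0.15 -0.06]
131 [435.6 -71.3 130.8] [-0.4  1.1  0.2] [0.05 0.14 0.06]
129 [435.6 -71.3 128.9] [ 1.1  1.2 -0.6] [-0.02  0.1  -0.01]
128 [435.7 -71.3 128. ] [ 0.   0.9 -0.4] [ 0.02  0.15 -0.01]
127 [435.9 -71.3 127.1] [0.6 0.8 0.5] [-0.01  0.06 -0.02]
126.3 [435.9 -71.3 126.9] [-3.4  1.4  7.1] [ 0.1   0.43 -0.04]
(array([434.49237061, -71.20732117]), np.float64(-0.17737518387282059), (23.800579071044922, 108.97360229492188)) [ 0.0692131  -0.1859844   0.73548779] 37.4167
```

View pics/end.png

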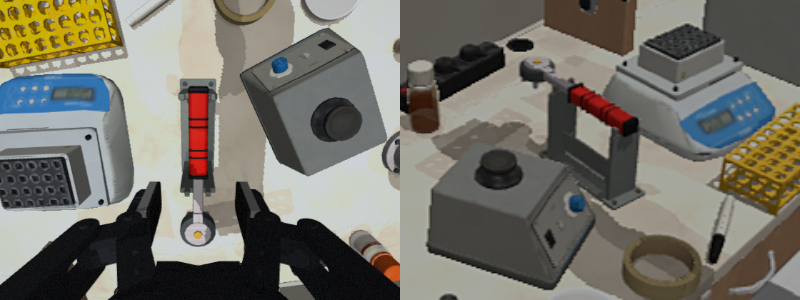

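The wrench lies in both notches, grip at (200,130) and head at (197,233), within about 1 mm of where it started. The gripper is clear.

```bash
python3 -c "
from workcell import *
print(workorder.finish_job(),get_t())"
```

```text
the job is handed in; nothing more can be done
the job is handed in; nothing more can be done
```

I tightened the nut until the wrench clicked (about 0.12–0.13 rad of give, estimated from torque and angle), laid the wrench back level in both notches of its rest, let go, and handed the job in after about 37 s; I never drove the arm near the vials or timer, and no verdict came back.

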